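# Open the plasma cleaner and seat the carrier plate on its door shelf

## Robot

A 6-joint arm with a two-finger parallel gripper is mounted at the origin on the work surface. World frame = base frame: x ahead of the robot, y to its left, z up, the work surface at z = 0. Lengths are in m, angles in rad, forces in N, time in s.
With the tool pointing down it reaches from about 0.35 to 0.975 m from the base axis. Payload 4.9 kg.
Tool frame: the origin (TCP) lies at the very end of the fingers, on their centre line; the grasp point (between the pads) lies 19 mm behind it; x points along the fingers, y is the direction in which the jaws open and shut, and the axes are right-handed (so a half turn about x gives the same grasp; the last joint's range is limited). The gripper opens to 85 mm and grips with 20 to 120 N. Pads are 22 mm wide; open, the fingers measure 114 mm over their backs; the gripper's body (76 mm by 85 mm) begins 54 mm behind the grasp point. The pads swing forward as they close: fully open they stand 13 mm farther back than shut.
Start: joints at [-1.312, 0.053, 1.613, -0, 1.476, -0.119], TCP at [0.231, -0.581, 0.231] pointing down, gripper open.
Joint ranges: [-3.01, 3.01], [-1.01, 2.22], [0.06, 2.58], [-1.02, 4.17], [0.09, 2.62], [-3.14, 3.14]. Speed limits (rad/s): [2.57, 2.57, 3.14, 3.14, 3.14, 3.14].

## Interface

Orientations are given as a rotation vector (axis times angle).
In Python, from station import ctrl, get_image, calibration, finish_job, search_frame, cut_out, mark_of gives the robot as it stands. The module is installed in compiled form; this text tells all that it offers.
- The arm moves only by the tool arm_command, never from a script. Its argument "plan" is a list that holds one entry, the list of rows, each a list of 7 numbers: the shift along the tool's x, y, z in m, then the turn, a rotation vector about the tool's x, y, z in degrees, then the finger opening in m, from 0 to 0.0854. A call has 1 to 20 rows; each row shifts and turns the pose as measured when the row begins, along the tool's axes as they then stand; what a row does not reach is not made up. A row lasts 1/12 s, in which the tool goes at most 41.7 mm and 7.16 degrees, less where a joint would pass 70% of its speed; a pose out of reach is approached as far as the arm can. A call with a gripper value outside its range is refused whole. The fingers move at their own pace and stop on an object; "squeeze" is the grip in N (left out, the last holds). Time passes only in rows, so rows that do not move let the fingers close. It gives the time, the measured TCP pose, the force and the opening at its end, in the units of the state.
- ctrl.get_obs(): the state, without advancing time (a new reading comes with each control period).
- get_image(name): name is "scene" or "top" or "wrist"; returns the picture (384x512x3 uint8, red, green, blue); there is no depth.
- calibration(name): a dict with "fx", "fy", "cx", "cy" (pixels), "k1" (the pictures are not rectified: a ray, as slopes to the right and down, at radius r is drawn at 1 + k1 r^2 times it, then the intrinsics apply), "cam_to_world" (4x4, takes a point from camera to world coordinates); the wrist camera has in their place "hand_eye" (4x4, takes a point from camera to tool coordinates, whose origin is the TCP and whose axes are the tool frame's). Camera axes: x right, y down, z forward; pixel columns grow to the right and rows downward; lengths in m; the calibration is good to about 2 mm. A picture is of the moment at which its call begins: read the wrist's pose just before it. calibration takes no time and is no camera call.
- finish_job(): hands the job in, once; it reports no verdict.
Trained networks look in the newest picture that a camera, given by its name, has taken for a name from the list of things; names that differ only in an ending like _2 or _b are one class to them, and where a whole thing is asked for, a point or a joint stands for the part that bears it (a point fixed in the world has none). Each returns a list of dicts, best first, with "conf" (0 to 1); they miss things now and then, are a little off and sometimes report something else, mostly with a low value. They report only what shows in the picture. A call takes as long as a camera call. They do not tell look-alikes from the thing itself.
- search_frame(camera, thing): "at" ([x, y, z] in m, in the coordinates of the camera as it stood for that picture, good to about 4 mm: the middle of the surface that is visible of it).
- cut_out(camera, thing): "mask" (384x512 bool, what is visible of it).
- mark_of(camera, thing): "at" ([x, y, z] in m, in the coordinates of the camera as it stood for that picture, good to about 4 mm: a listed point, or the origin of a listed thing).
The state is a dict: "t": time; "q": joint angles; "dq": joint speeds; "effort": joint torques, N m; "tool_pos": TCP position; "tool_rot": TCP orientation; "contact_force": force on the tool from outside, world axes, zero at the start; "wrist_torque": the same for the moment, N m; "opening": finger opening in m.
Only numpy, scipy, OpenCV 4.12 (cv2) and the standard library are available. Lean on these libraries where they do the work, as an engineer would, in place of code of your own. Each camera call takes 0.05 s, during which the arm holds its last target. There are 200 camera calls.

## Task

Open the plasma cleaner by its door handle, as far as about square to the front or more, so that the shelf on the inside of the door swings out. Then take the bare aluminium cone-carrier plate that stands on edge in the white drying stand and set it flat on the shelf, both pins through its two small end holes and fully down flush on the steel. Let go, leave the door open for me to load the cones, and do not shift anything else on the bench.

Things in the scene. Friction and masses are not known exactly. Their poses are not given: they have to be found in the camera images.
- cleaner: Bench-top plasma cleaner, a white metal box 300 deep (its x), 340 wide (its y), 250 mm high, fixed. Origin: centre of its underside on the bench; its front looks to its own -x. The dark grey door covers the left 240 mm of the front; to the right of it is the control panel. The chamber behind the door is roofed.
- door (a joint): Angle of the door, 0 shut, growing as it opens, stop at 1.9 rad (1.57 is square to the front); starts at 0 to 0.12. Seen from above it turns clockwise as it opens, about a vertical hinge on its left edge. No latch; a stiff hinge (about 0.45 N m, some 2 N at the handle), so the door stays where it is left but yields to a sideways push.
- hinge (a point): Point on the door's vertical hinge axis, at mid-height of the door. Its frame turns with the door: x from the door's outside to its inside, y along the door (the door runs from the hinge to -y), z up.
- handle (a point): Point to grip, 212 mm above the bench, on the handle: an upright round steel bar 12 mm thick, straight from 125 to 237 mm above the bench. In the hinge frame it is at x = -52, y = -205 mm; the door's outer face is at x = -12 mm, so 34 mm are free behind the bar. Frame as the hinge's. The door's top edge is at 242 mm, the machine's top at 250 mm.
- shelf (a point): Steel shelf bracketed to the door's inside. Origin: centre of its flat top face, 85 mm above the bench, at x = 88, y = -115 mm in the hinge frame (door's inner face: x = 10 mm). Its x points away from the door, y along it. Top face 40 (x) by 130 mm (y), 8 mm thick: the plate overhangs it by 11 mm each side. Two bracket arms, 10 mm wide, at y = +-42 mm, 8 to 18 mm below the top face.
- pin_a (a point): Tip of one locating pin of the shelf: brass, 8 mm in diameter with a domed tip, 14 mm high above the top face, at y = -50 mm in the shelf's frame.
- pin_b (a point): Tip of the other pin, the same, at y = +50 mm in the shelf's frame.
- plate_mid (a point): Centre of the aluminium plate: 124 mm long (its y), 62 wide (z), 10 thick (x), about 0.16 kg. Locating holes, 10 mm in diameter, go through it at y = -50 and +50 mm; 28 mm cone holes at y = -22 and +22. Same either way up or round. Starts on a long edge in the stand, z up, top edge 72 mm above the bench; grip it there from above across its 10 mm. Seated, its centre is 5 mm above the shelf's top.
- stand: White plastic drying stand, 170 (its x) by 136 mm (its y), 29 mm high, fixed, origin at the centre of its underside. Three slots across it at x = -55, 0 and +55 mm, 13 mm wide, 19 mm deep, floor at 10 mm; one plate on edge in each, in varying order.
- tray_blue: Blue plastic plate of the same outer size, on edge in another slot; leave it. Origin: centre of its lower edge.
- tray_black: Black plastic plate of the same outer size, on edge in another slot; leave it. Origin: centre of its lower edge.
- acid_small: Small white bottle, 38 mm in diameter, 85 mm high; leave it. Origin: centre of its underside.
- acid_large: White bottle, 48 mm in diameter, 105 mm high; leave it. Origin: centre of its underside.
- tuning: Larger white bottle, 66 mm in diameter, 125 mm high; leave it. Origin: centre of its underside.
- beaker: Glass beaker, 70 mm in diameter, 90 mm high; leave it. Origin: centre of its underside.
- sample_tube: Clear sample tube with an orange cap, 35 mm in diameter, 118 mm high, standing; leave it. Origin: centre of its underside.
- petri_dish: Flat glass dish, 60 mm in diameter, 14 mm high; leave it. Origin: centre of its underside.
Mind the look-alikes: they are no part of the job. What is shaped like the part that bears plate_mid but red is not meant.

How it is judged:
By the outcome, as a careful person would: the job done as asked, in the order asked, and still so for the second after the job is handed in, with the robot touching nothing.
It also fails if it takes over 72 s, if anything falls off the work surface, if the arm or the gripper's body presses on something with over 40 N, if the wrist force passes 120 N, or if a joint passes its speed limit or range.

## Working session

There is one attempt and no reset: what is moved stays moved. The work goes in short steps, Python scripts to look and compute and a tool call to move; the robot and the scene stay as the last step left them, time stands still between calls to the robot, and variables do not carry over. Pictures are saved under pics/ and viewed, about 8 in all and at most 12, crops included, and the job is handed in when it is done.

Besides the shell and the picture viewer there is one more tool, called after "Call:" as name(argument=value, ...) on one line, values as JSON. arm_command: Moves the arm, as the interface text tells. Its arguments: {"type":"object","properties":{"plan":{"type":"array","items":{"type":"array","items":{"type":"array","items":{"type":"number"}}}},"squeeze":{"type":"number"}},"required":["plan"]}

```bash
mkdir -p pics; cat > h.py <<'E'
import numpy as np, cv2
from scipy.spatial.transform import Rotation as R
from station import ctrl, get_image, calibration, finish_job, search_frame, cut_out, mark_of
np.set_printoptions(precision=4,suppress=True)
def T():
    o=ctrl.get_obs(); M=np.eye(4); M[:3,:3]=R.from_rotvec(o['tool_rot']).as_matrix(); M[:3,3]=o['tool_pos']; return M
def c2w(c):
    k=calibration(c)
    return np.array(k['cam_to_world']) if c!='wrist' else T()@np.array(k['hand_eye'])
def snap(c,n=None):
    im=get_image(c)
    if n: cv2.imwrite(f'pics/{n}.png',im[:,:,::-1])
    return im
def find(c,things,f=mark_of,m=3):
    M=c2w(c)
    for t in things:
        print(c,t,[(np.round((M@np.r_[d['at'],1])[:3],4).tolist(),round(d['conf'],2)) for d in f(c,t)[:m]])
def proj(c,p,M=None):
    k=calibration(c); M=c2w(c) if M is None else M
    q=np.linalg.inv(M)@np.r_[p,1]; s=q[:2]/q[2]; s=s*(1+k['k1']*(s@s))
    return np.array([k['fx']*s[0]+k['cx'],k['fy']*s[1]+k['cy']])
def ray(c,u,v,z,M=None):
    k=calibration(c); M=c2w(c) if M is None else M
    K=np.array([[k['fx'],0,k['cx']],[0,k['fy'],k['cy']],[0,0,1]])
    s=cv2.undistortPoints(np.array([[[u,v]]],float),K,np.array([k['k1'],0,0,0,0.]))[0,0]
    d=M[:3,:3]@np.r_[s,1]; return M[:3,3]+d*(z-M[2,3])/d[2]
E
python3 - <<'E'
from h import *
a=snap('scene'); 
b=snap('top')
cv2.imwrite('pics/a.png',cv2.resize(np.vstack([a,b])[:,:,::-1],None,fx=.78,fy=.78,interpolation=cv2.INTER_AREA))
cv2.imwrite('pics/scene.png',a[:,:,::-1]);cv2.imwrite('pics/top.png',b[:,:,::-1])
L=['cleaner','hinge','handle','shelf','pin_a','plate_mid','stand','tray_blue','tray_black','acid_small','acid_large','tuning','beaker','sample_tube','petri_dish']
for c in('scene','top'): find(c,L); print(c2w(c)[:3,3])
print(T())
E
```

```text
scene cleaner [([0.7614, 0.0349, -0.0019], 0.65), ([0.735, -0.2365, 0.0005], 0.57)]
scene hinge [([0.5956, 0.1975, 0.1349], 0.82)]
scene handle [([0.5408, -0.0054, 0.2124], 0.62)]
scene shelf [([0.6832, 0.0843, 0.0831], 0.62)]
scene pin_a [([0.6825, 0.1324, 0.0936], 0.93), ([0.6783, 0.0242, 0.0979], 0.59)]
scene plate_mid [([0.6851, -0.4146, 0.0285], 0.72), ([0.5524, -0.2998, 0.0433], 0.7)]
scene stand [([0.4978, -0.3063, -0.0052], 0.76)]
scene tray_blue []
scene tray_black [([0.4422, -0.2962, 0.0073], 0.51)]
scene acid_small [([0.7355, -0.2356, -0.0003], 0.47)]
scene acid_large [([0.5683, 0.4619, -0.0027], 0.68), ([0.6886, 0.3499, 0.0023], 0.57), ([0.6806, 0.082, 0.081], 0.51)]
scene tuning [([0.5724, -0.5186, -0.0], 0.86), ([0.6921, 0.3537, 0.0025], 0.61), ([0.5695, 0.4606, 0.0002], 0.41)]
scene beaker [([0.5697, 0.461, 0.0011], 0.69)]
scene sample_tube [([0.4531, 0.5323, 0.0019], 0.63)]
scene petri_dish [([0.2982, -0.246, -0.0024], 0.76)]
[ 0.196  -0.2437  1.4228]
top cleaner []
top hinge [([0.6009, 0.1984, 0.1375], 0.76)]
top handle [([0.5449, -0.0069, 0.2055], 0.66)]
top shelf []
top pin_a []
top plate_mid [([0.554, -0.301, 0.0401], 0.72), ([0.6864, -0.4099, 0.0315], 0.67)]
top stand [([0.502, -0.2985, 0.0023], 0.67)]
top tray_blue [([0.4975, -0.3034, 0.0024], 0.6), ([0.6895, 0.3509, 0.0022], 0.59)]
top tray_black [([0.4468, -0.2955, 0.004], 0.53)]
top acid_small [([0.7344, -0.2319, -0.0016], 0.61)]
top acid_large [([0.688, 0.3508, 0.0005], 0.75), ([0.304, -0.239, 0.0012], 0.74), ([0.5564, -0.2985, 0.04], 0.39)]
top tuning [([0.5776, -0.5224, 0.0032], 0.88)]
top beaker [([0.5731, 0.4656, 0.0001], 0.87)]
top sample_tube [([0.4551, 0.5373, -0.0016], 0.72), ([0.5991, 0.1961, 0.1372], 0.57)]
top petri_dish [([0.3004, -0.2415, -0.0012], 0.51)]
[ 0.3534 -0.0057  1.7036]
[[-0.      0.3688 -0.9295  0.2305]
 [-0.     -0.9295 -0.3688 -0.5809]
 [-1.      0.      0.      0.2313]
 [ 0.      0.      0.      1.    ]]
```

View pics/scene.png

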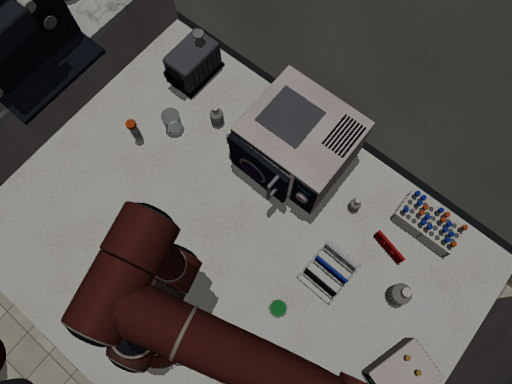

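View pics/top.png

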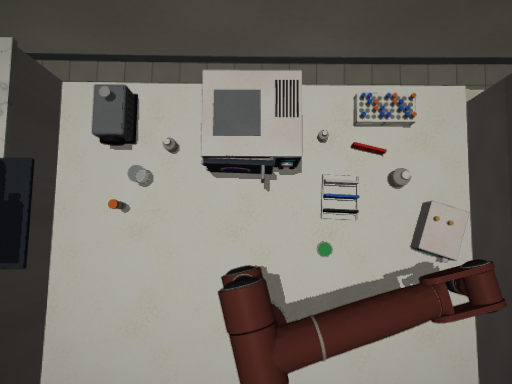

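The scene view shows the cleaner at the top centre with its handle at about (270,185). The stand is at about (330,272), with the bare plate in the slot nearest the cleaner and blue then black after it. The red look-alike is at (388,247). The top view agrees, with the handle at (264,172) and the bare plate at (340,180).

I'll raise the arm and turn the jaws to the door's direction.

Call:
arm_command(plan=[[[-0.006,0,0,-7,0,0,0.06],[-0.006,0,0,-7,0,0,0.06],[-0.006,0,0,-7,0,0,0.06],[-0.006,0,0,-7,0,0,0.06],[-0.006,0,0,-7,0,0,0.06],[-0.006,0,0,-7,0,0,0.06],[-0.006,0,0,-7,0,0,0.06],[-0.006,0,0,-7,0,0,0.06],[-0.006,0,0,-7,0,0,0.06],[-0.006,0,0,-7,0,0,0.06],[-0.006,0,0,-7,0,0,0.06],[-0.006,0,0,-7,0,0,0.06],[-0.006,0,0,-7,0,0,0.06],[-0.006,0,0,-7,0,0,0.06],[-0.006,0,0,-7,0,0,0.06],[-0.006,0,0,-7,0,0,0.06],[-0.006,0,0,-7,0,0,0.06],[-0.006,0,0,-7,0,0,0.06],[-0.006,0,0,-7,0,0,0.06],[-0.006,0,0,-7,0,0,0.06]]])

```text
t: 3.27
tool_pos: [0.2303, -0.5798, 0.3541]
tool_rot: [0.209, 1.563, -0.201]
contact_force: [0.9, -0.8, 1.0]
opening: 0.0603
```

```bash
cat >> h.py <<'E'
def go(p,yaw):
    """shift in tool axes and turn (deg, tool axes) to TCP p, tool down, tool y at yaw deg"""
    M=T(); y=np.array([np.cos(np.radians(yaw)),np.sin(np.radians(yaw)),0]); x=np.array([0,0,-1.])
    G=np.c_[x,y,np.cross(x,y)]
    print('shift mm',M[:3,:3].T@(np.array(p)-M[:3,3])*1e3,'turn deg',R.from_matrix(M[:3,:3].T@G).as_rotvec(degrees=True),
     'yaw now',np.degrees(np.arctan2(M[1,1],M[0,1])),'tool',M[:3,3])
E
python3 -c "
from h import *
go([.5,-.007,.34],90)"
```

```text
shift mm [ 16.5821 622.9952 112.6155] turn deg [-14.9723  -0.1099  -0.2699] yaw now 75.02735310412561 tool [ 0.2303 -0.5798  0.3541]
```

Call:
arm_command(plan=[[[0,0.033,0.006,0,0,0,0.06],[0,0.033,0.006,0,0,0,0.06],[0,0.033,0.006,0,0,0,0.06],[0,0.033,0.006,0,0,0,0.06],[0,0.033,0.006,0,0,0,0.06],[0,0.033,0.006,0,0,0,0.06],[0,0.033,0.006,0,0,0,0.06],[0,0.033,0.006,0,0,0,0.06],[0,0.033,0.006,0,0,0,0.06],[0,0.033,0.006,0,0,0,0.06],[0,0.033,0.006,0,0,0,0.06],[0,0.033,0.006,0,0,0,0.06],[0,0.033,0.006,0,0,0,0.06],[0,0.033,0.006,0,0,0,0.06],[0,0.033,0.006,0,0,0,0.06],[0,0.033,0.006,0,0,0,0.06],[0,0.033,0.006,0,0,0,0.06],[0,0.033,0.006,0,0,0,0.06],[0,0,0,-7,0,0,0.06],[0,0,0,-7,0,0,0.06]]])

```text
t: 4.93
tool_pos: [0.4957, -0.0076, 0.3579]
tool_rot: [0.01, 1.563, -0.011]
contact_force: [0.8, -1.3, -0.7]
opening: 0.0601
```

```bash
python3 - <<'E'
from h import *
snap('wrist','w1'); find('wrist',['handle','hinge','shelf','pin_a']); 
snap('scene'); find('scene',['handle','hinge'])
go([.545,-.006,.3],90)
k=calibration('wrist'); print(np.array(k['hand_eye']),k['fx'])
E
```

```text
wrist handle [([0.5416, -0.0092, 0.2111], 0.62)]
wrist hinge [([0.6029, 0.1966, 0.1352], 0.89), ([0.4456, -0.3002, 0.0127], 0.45)]
wrist shelf [([0.5429, -0.0059, 0.212], 0.44)]
wrist pin_a []
scene handle [([0.5437, -0.0092, 0.2088], 0.79), ([0.5937, 0.1949, 0.1346], 0.2)]
scene hinge [([0.5925, 0.1985, 0.1349], 0.6)]
shift mm [58.4022  5.2259 49.1659] turn deg [-1.4208  0.4608  0.0116] yaw now 88.57918737628407 tool [ 0.4953 -0.01    0.358 ]
[[ 0.0004 -0.329   0.9443 -0.1423]
 [ 1.     -0.0001 -0.0004  0.    ]
 [ 0.0002  0.9443  0.329  -0.0849]
 [ 0.      0.      0.      1.    ]] 336.66981891816914
```

View pics/w1.png

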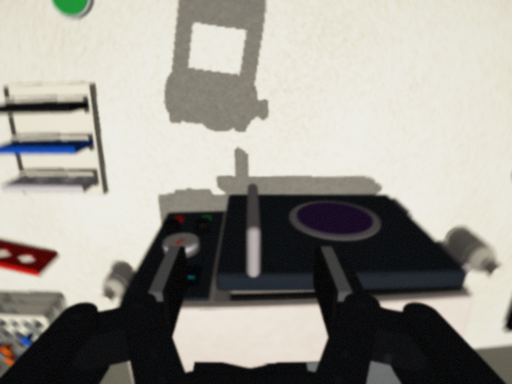

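The wrist view shows the bar at column 253, between the fingers at about 180 and 320, so it is centred. I'll move over it and descend.

Call:
arm_command(plan=[[[0,0.001,0.024,-1.4,0.4,0,0.06],[0,0,0.024,0,0,0,0.06],[0.02,0,0,0,0,0,0.06],[0.02,0,0,0,0,0,0.06],[0.02,0,0,0,0,0,0.06],[0.02,0,0,0,0,0,0.06],[0.02,0,0,0,0,0,0.06],[0.02,0,0,0,0,0,0.06],[0.02,0,0,0,0,0,0.06],[0.015,0,0,0,0,0,0.06],[0.008,0,0,0,0,0,0.06],[0,0,0,0,0,0,0.03],[0,0,0,0,0,0,0.03],[0,0,0,0,0,0,0.03]]])

```text
t: 6.5
tool_pos: [0.5466, -0.0156, 0.1911]
tool_rot: [0.02, 1.564, -0.017]
contact_force: [-0.0, 5.2, -3.6]
opening: 0.0303
```

```bash
python3 - <<'E'
from h import *
go([.543,-.008,.193],90); o=ctrl.get_obs(); print(o['contact_force'],o['opening'])
E
```

```text
shift mm [-1.9131  7.5149 -3.7211] turn deg [-1.365   0.4043 -0.1194] yaw now 88.63547569741449 tool [ 0.5466 -0.0156  0.1911]
[-0.0121  5.1856 -3.5863] 0.03030829076175982
```

Call:
arm_command(plan=[[[0,0.004,-0.002,0,0,0,0.03],[0,0.003,-0.001,0,0,0,0.03],[0,0,0,0,0,0,0.005],[0,0,0,0,0,0,0.005],[0,0,0,0,0,0,0.005],[0,0,0,0,0,0,0.005]]], squeeze=50)

```text
t: 7.0
tool_pos: [0.5456, -0.0065, 0.1951]
tool_rot: [0.021, 1.556, -0.016]
contact_force: [0.7, 0.3, -2.4]
opening: 0.0102
```

```bash
python3 - <<'E'
from h import *
go([.543,-.008,.193],90); o=ctrl.get_obs(); print(o['contact_force'],o['opening'])
# constant per-row shift when turning rigidly with the door by 4 deg; hinge seen from handle
h=np.array([.598,.198]); p=T()[:2,3]; a=np.radians(-4); Rm=np.array([[np.cos(a),-np.sin(a)],[np.sin(a),np.cos(a)]])
d=h+Rm@(p-h)-p; M=T()[:3,:3]; print(np.hypot(*(p-h)),d, M.T@np.r_[d,0]*1e3)
E
```

```text
shift mm [ 2.0423 -1.6142 -2.5765] turn deg [-1.3399  0.8352 -0.2064] yaw now 88.66162073810266 tool [ 0.5456 -0.0065  0.1951]
[ 0.7205  0.2544 -2.4257] 0.010243030510785095
0.21106575550432816 [-0.0141  0.0042] [ -0.1923   3.8231 -14.2262]
```

Call:
arm_command(plan=[[[0,0.0038,-0.0142,4,0,0,0.005],[0,0.0038,-0.0142,4,0,0,0.005],[0,0.0038,-0.0142,4,0,0,0.005],[0,0.0038,-0.0142,4,0,0,0.005],[0,0.0038,-0.0142,4,0,0,0.005],[0,0.0038,-0.0142,4,0,0,0.005],[0,0.0038,-0.0142,4,0,0,0.005],[0,0.0038,-0.0142,4,0,0,0.005]]])

```text
t: 7.67
tool_pos: [0.4474, 0.0514, 0.1951]
tool_rot: [0.479, 1.491, -0.472]
contact_force: [5.7, 0.8, -3.0]
opening: 0.0104
```

```bash
cat >> h.py <<'E'
def door():
    h=np.array([.598,.198]); p=T()[:2,3]; d=p-h; o=ctrl.get_obs()
    print('r',np.hypot(*d),'door deg',np.degrees(np.arctan2(-205,-52)-np.arctan2(d[1],d[0]))%360,o['contact_force'],o['wrist_torque'],o['opening'])
    for g in(4,5,6):
        a=np.radians(-g); Rm=np.array([[np.cos(a),-np.sin(a)],[np.sin(a),np.cos(a)]])
        e=h+Rm@d*.2115/np.hypot(*d)-p; print(g,T()[:3,:3].T@np.r_[e,0]*1e3)
    go(T()[:3,3],90)
E
python3 -c "
from h import *
door()"
```

```text
r 0.21020960178388115 door deg 31.540687554213758 [ 5.7338  0.7784 -2.9759] [-0.2582  0.0232  0.1657] 0.010408355346056908
4 [ -0.3209   2.0244 -14.631 ]
5 [ -0.3931   3.0036 -18.1893]
6 [ -0.4641   4.0447 -21.7301]
shift mm [0. 0. 0.] turn deg [-34.8961   1.5208  -0.2582] yaw now 55.10998111532836 tool [0.4474 0.0514 0.1951]
```

Call:
arm_command(plan=[[[0.0003,0.0022,-0.0144,4,-0.3,0,0.005],[0,0.0035,-0.0142,4,-0.3,0,0.005],[0,0.0035,-0.0142,4,0,0,0.005],[0,0.0035,-0.0142,4,0,0,0.005],[0,0.0035,-0.0142,4,0,0,0.005],[0,0.0035,-0.0142,4,0,0,0.005],[0,0.0035,-0.0142,4,0,0,0.005],[0,0.0035,-0.0142,4,0,0,0.005]]])

```text
t: 8.33
tool_pos: [0.3936, 0.1531, 0.1951]
tool_rot: [0.928, 1.314, -0.919]
contact_force: [4.4, -0.5, -1.0]
opening: 0.0107
```

```bash
python3 -c "
from h import *
door()"
```

```text
r 0.20924675695949552 door deg 63.37521722646951 [ 4.353  -0.4961 -1.0382] [-0.5574  0.6344  0.1812] 0.010730348373048558
4 [ -0.5194   0.5903 -14.8347]
5 [ -0.6226   1.4514 -18.4227]
6 [ -0.7231   2.375  -21.9952]
shift mm [0. 0. 0.] turn deg [-68.6302   2.8974  -0.332 ] yaw now 21.388526382646223 tool [0.3936 0.1531 0.1951]
```

Call:
arm_command(plan=[[[0.0004,0.002,-0.0146,4,-0.4,0,0.005],[0.0004,0.003,-0.0144,4,-0.4,0,0.005],[0.0004,0.003,-0.0144,4,-0.4,0,0.005],[0.0004,0.0033,-0.0144,4,-0.4,0,0.005],[0.0004,0.0033,-0.0144,4,-0.4,0,0.005],[0.0004,0.0033,-0.0144,4,-0.4,0,0.005],[0.0004,0.0033,-0.0144,4,-0.4,0,0.005],[0.0004,0.0033,-0.0144,4,-0.4,0,0.005],[0,0,0,0,0,0,0.005]]])

```text
t: 9.08
tool_pos: [0.4034, 0.2725, 0.1951]
tool_rot: [1.331, 1.004, -1.369]
contact_force: [9.6, -1.7, -8.2]
opening: 0.0108
```

```bash
python3 -c "
from h import *
door(); print(np.array(ctrl.get_obs()['q']))"
```

```text
r 0.2084198090408887 door deg 96.71561648971306 [ 9.6475 -1.6995 -8.2126] [0.9171 0.462  0.1198] 0.010811902127797146
4 [ -1.1009  -0.3793 -14.9295]
5 [ -1.3149   0.4441 -18.5214]
6 [ -1.5244   1.33   -22.0987]
shift mm [0. 0. 0.] turn deg [-102.5753    5.8095    1.4236] yaw now -12.539985966229095 tool [0.4034 0.2725 0.1951]
[ 0.4937 -0.2498  1.957  -0.0916  1.4403  0.7267]
```

Call:
arm_command(plan=[[[0,0,0,0,0,0,0.035],[0,0,0,0,0,0,0.035],[0,0,0,0,0,0,0.035],[-0.01,0,0,0,0,0,0.035],[-0.02,0,0,0,0,0,0.035],[-0.02,0,0,0,0,0,0.035],[-0.02,0,0,0,0,0,0.035],[-0.02,0,0,0,0,0,0.035],[-0.02,0,0,0,0,0,0.035]]])

```text
t: 9.83
tool_pos: [0.3976, 0.2789, 0.3094]
tool_rot: [1.327, 1.002, -1.373]
contact_force: [0.8, -0.6, -1.2]
opening: 0.0351
```

```bash
python3 - <<'E'
from h import *
o=ctrl.get_obs(); print(o['contact_force'],np.array(o['q']),o['opening'])
snap('scene','s2'); find('scene',['hinge','handle','shelf','pin_a'])
snap('top'); find('top',['hinge','handle','shelf','pin_a','plate_mid'])
go([.553,-.3,.30],0)
E
```

```text
[ 0.8083 -0.6159 -1.1932] [ 0.5124 -0.3056  1.8131 -0.0934  1.6452  0.7273] 0.03505501219289621
scene hinge []
scene handle [([0.4022, 0.2731, 0.2127], 0.92)]
scene shelf [([0.4699, 0.1274, 0.0852], 0.83), ([0.6903, 0.3513, 0.0032], 0.54)]
scene pin_a [([0.4227, 0.1304, 0.1018], 0.77), ([0.5193, 0.1197, 0.0944], 0.69), ([0.5695, 0.4628, 0.0001], 0.59)]
top hinge [([0.6013, 0.1988, 0.1351], 0.95)]
top handle [([0.4045, 0.2752, 0.2093], 0.69)]
top shelf [([0.4767, 0.1291, 0.0839], 0.85), ([0.5213, 0.123, 0.0956], 0.67)]
top pin_a [([0.5215, 0.1228, 0.0956], 0.84), ([0.4242, 0.1335, 0.1007], 0.72), ([0.571, 0.4672, 0.0004], 0.58)]
top plate_mid [([0.6849, -0.4113, 0.0325], 0.78), ([0.5539, -0.2995, 0.0416], 0.46)]
shift mm [ 62.2344 276.9633 528.116 ] turn deg [-12.6528   4.8186  -2.4328] yaw now -12.546222473398464 tool [0.3974 0.279  0.3062]
```

View pics/s2.png

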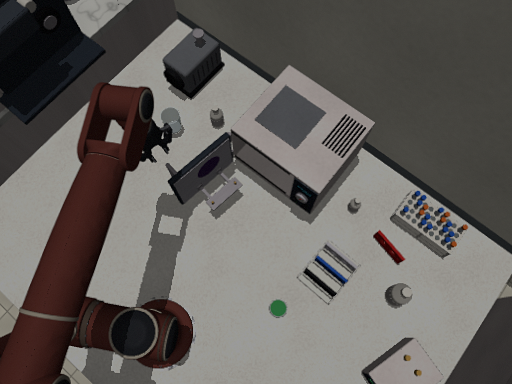

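The scene view shows the door standing open at about square, with its inside shelf and two pins at (222,193). Before planning the flat placing, I'll fit a kinematic model to check reach.

```bash
cat > kin.py <<'E'
import numpy as np
from scipy.spatial.transform import Rotation as R
from scipy.optimize import least_squares
Rz=lambda a:R.from_euler('z',a).as_matrix(); Ry=lambda a:R.from_euler('y',a).as_matrix()
D=[([-1.312,.053,1.613,0,1.476,-.119],[.2305,-.5809,.2313],None),
   ([.4937,-.2498,1.957,-.0916,1.4403,.7267],[.4034,.2725,.1951],[1.331,1.004,-1.369]),
   ([.5124,-.3056,1.8131,-.0934,1.6452,.7273],[.3974,.279,.3062],[1.327,1.002,-1.373])]
def fk(q,P,s4=1):
    h,a1,L1,a2,L2,Lt=P; A=Rz(q[0]); B=A@Ry(q[1]); C=B@Ry(q[2]); E=C@Rz(s4*q[3])@Ry(q[4])@Rz(q[5])
    p=np.array([0,0,h])+A@[a1,0,0]+B@[0,0,L1]+C@[a2,0,L2]+E@[0,0,Lt]
    return p,E
E
python3 - <<'E'
from kin import *
import h
o=h.ctrl.get_obs(); D.append((o['q'],o['tool_pos'],o['tool_rot']))
for s in(1,-1):
    f=lambda P:np.concatenate([fk(q,P,s)[0]-p for q,p,_ in D])
    r=least_squares(f,[.3,0,.4,0,.4,.2]); print(s,r.x,np.abs(r.fun).max())
    for q,p,rv in D[1:3]: print(np.round(fk(q,r.x,s)[1].T@R.from_rotvec(rv).as_matrix(),3).tolist())
E
```

```text
1 [-0.608  -0.0038  0.4423  0.068   0.6097 -0.5253] 0.07174797009367623
[[0.0, -1.0, 0.0], [-0.0, -0.0, -1.0], [1.0, 0.0, -0.0]]
[[0.0, -1.0, 0.0], [-0.0, -0.0, -1.0], [1.0, 0.0, -0.0]]
-1 [0.495  0.014  0.4219 0.1041 0.5971 0.5256] 0.07166375242580089
[[-0.121, -0.992, -0.015], [-0.134, 0.032, -0.991], [0.984, -0.118, -0.137]]
[[-0.122, -0.992, 0.023], [-0.139, -0.006, -0.99], [0.983, -0.124, -0.138]]
```

Call:
arm_command(plan=[[[-0.012,0,0,-6.3,2.4,-1.2,0.035],[-0.012,0,0,-6.3,2.4,-1.2,0.035],[0,0.0086,0.032,0,0,0,0.04],[0,0.0086,0.032,0,0,0,0.04],[0,0.0086,0.032,0,0,0,0.04],[0,0.0086,0.032,0,0,0,0.04],[0,0.0086,0.032,0,0,0,0.04],[0,0.0086,0.032,0,0,0,0.04],[0,0.0086,0.032,0,0,0,0.04],[0,0.0086,0.032,0,0,0,0.04],[0,0.0086,0.032,0,0,0,0.04],[0,0.0086,0.032,0,0,0,0.04],[0,0.0086,0.032,0,0,0,0.04],[0,0.0086,0.032,0,0,0,0.04],[0,0.0086,0.032,0,0,0,0.04],[0,0.0086,0.032,0,0,0,0.04],[0,0.0086,0.032,0,0,0,0.04],[0,0.0086,0.032,0,0,0,0.04],[0,0.0086,0.032,0,0,0,0.04]]])

```text
t: 11.97
tool_pos: [0.5534, -0.2824, 0.3193]
tool_rot: [1.192, 1.232, -1.199]
contact_force: [0.3, 0.4, 0.9]
opening: 0.0402
```

```bash
python3 - <<'E'
from h import *
print(np.array(ctrl.get_obs()['q']).round(4).tolist())
go([.554,-.3,.20],0)
E
```

```text
[-0.5909, 0.0151, 1.5064, -0.0015, 1.6325, -0.6125]
shift mm [119.2046   1.5885  18.3535] turn deg [ 1.231  -0.3331  0.637 ] yaw now 1.2328454380163396 tool [ 0.5534 -0.2824  0.3193]
```

Call:
arm_command(plan=[[[0.02,0.001,0.009,1.2,-0.3,0.6,0.04],[0.02,0,0.009,0,0,0,0.04],[0.02,0,0,0,0,0,0.04],[0.02,0,0,0,0,0,0.04],[0.02,0,0,0,0,0,0.04],[0.02,0,0,0,0,0,0.04],[0.0,0,0,0,0,0,0.04]]])

```text
t: 12.55
tool_pos: [0.5538, -0.3108, 0.1903]
tool_rot: [1.215, 1.207, -1.22]
contact_force: [-0.7, 0.9, -1.5]
opening: 0.04
```

```bash
python3 - <<'E'
from h import *
snap('wrist','w2'); find('wrist',['plate_mid','stand','tray_blue','tray_black'])
go([.554,-.3,.20],0)
# plate mask colour-agnostic: top edge line from mask
M=c2w('wrist')
for d in cut_out('wrist','plate_mid')[:3]:
    m=d['mask']; v,u=np.nonzero(m); print(round(d['conf'],2),m.sum(),u.min(),u.max(),v.min(),v.max())
E
```

```text
wrist plate_mid [([0.559, -0.3047, 0.0418], 0.77), ([0.6883, -0.4142, 0.0338], 0.58)]
wrist stand [([0.4962, -0.3064, 0.0019], 0.67)]
wrist tray_blue [([0.4961, -0.3053, 0.0081], 0.68)]
wrist tray_black [([0.4476, -0.2998, 0.0156], 0.67)]
shift mm [ -1.3205  -3.3492 -12.8483] turn deg [-0.5872  0.4191 -0.3948] yaw now -0.5857453465619811 tool [ 0.5572 -0.3129  0.1988]
0.89 1803 245 260 90 240
0.78 3916 350 419 195 304
```

View pics/w2.png

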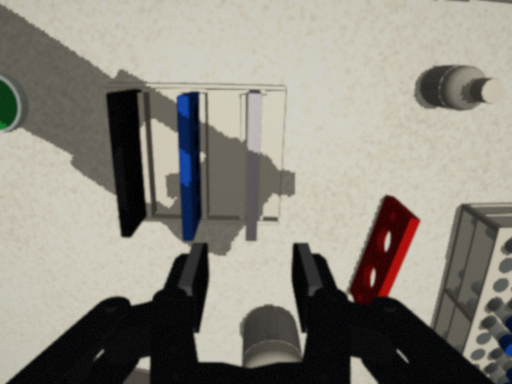

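The wrist view shows black at column 125, blue at 190 and the bare plate at 247–261 (rows 91–240), so the bare plate is nearly centred between the fingers.

```bash
python3 - <<'E'
from h import *
o=T(); snap('wrist'); M=o@np.array(calibration('wrist')['hand_eye'])
m=cut_out('wrist','plate_mid')[0]['mask']; v,u=np.nonzero(m); print(v.min(),v.max())
for r in (v.min()+12,v.min()+40,v.max()-40,v.max()-12,v.max()):
    c=u[v==r]; print(r,c.min(),c.max(),ray('wrist',c.mean(),r,.072,M))
r=v.min(); print(ray('wrist',u[v==r].mean(),r,.072,M))
go([.554,-.3,.20],0)
E
```

```text
85 231
97 242 254 [ 0.5575 -0.2472  0.072 ]
125 241 254 [ 0.5568 -0.269   0.072 ]
191 240 251 [ 0.5544 -0.3248  0.072 ]
219 240 250 [ 0.5536 -0.3509  0.072 ]
231 241 249 [ 0.5534 -0.3626  0.072 ]
[ 0.5564 -0.2381  0.072 ]
shift mm [ -1.6512  -3.1712 -12.7308] turn deg [-0.5881  0.4075 -0.3768] yaw now -0.5867882089779916 tool [ 0.5571 -0.3128  0.1985]
```

Call:
arm_command(plan=[[[0,-0.0015,-0.012,1.2,0.4,-0.4,0.04],[0.02,0,0,0,0,0,0.04],[0.02,0,0,0,0,0,0.04],[0.02,0,0,0,0,0,0.04],[0.02,0,0,0,0,0,0.04],[0.02,0,0,0,0,0,0.04],[0.015,0,0,0,0,0,0.03],[0,0,0,0,0,0,0.03],[0,0,0,0,0,0,0.03]]])

```text
t: 13.7
tool_pos: [0.5623, -0.3041, 0.0918]
tool_rot: [1.232, 1.174, -1.225]
contact_force: [-0.1, -0.8, 0.6]
opening: 0.03
```

```bash
python3 - <<'E'
from h import *
print(ctrl.get_obs()['contact_force'])
go([.5555,-.3004,.0635],-2)
E
```

```text
[-0.0927 -0.7541  0.6152]
shift mm [28.099  -7.4135 -3.8029] turn deg [ 0.2107  0.6319 -0.9564] yaw now -1.7839612824386002 tool [ 0.5623 -0.3041  0.0918]
```

Call:
arm_command(plan=[[[0,-0.007,-0.004,0,0.6,-0.9,0.03],[0.01,0,0,0,0,0,0.03],[0.01,0,0,0,0,0,0.03],[0.005,0,0,0,0,0,0.03],[0,0,0,0,0,0,0.03]]])

```text
t: 14.12
tool_pos: [0.5577, -0.3014, 0.0706]
tool_rot: [1.232, 1.186, -1.229]
contact_force: [-1.0, 0.2, -0.3]
opening: 0.0303
```

```bash
python3 - <<'E'
from h import *
print(ctrl.get_obs()['contact_force'])
go([.5555,-.3004,.0635],-2)
E
```

```text
[-1.0424  0.2183 -0.3206]
shift mm [ 7.0859 -2.2443 -0.991 ] turn deg [ 0.2177  0.2616 -0.4007] yaw now -1.781393306792278 tool [ 0.5577 -0.3014  0.0706]
```

Call:
arm_command(plan=[[[0.004,-0.002,-0.001,0,0.2,-0.4,0.03],[0.005,0,0,0,0,0,0.03],[0,0,0,0,0,0,0.03]]])

```text
t: 14.37
tool_pos: [0.5557, -0.3004, 0.0609]
tool_rot: [1.231, 1.194, -1.233]
contact_force: [-0.7, 0.8, 0.9]
opening: 0.0304
```

```bash
python3 - <<'E'
from h import *
print(ctrl.get_obs()['contact_force'])
go([.5555,-.3004,.0635],-2)
E
```

```text
[-0.6585  0.8423  0.8718]
shift mm [-2.6366 -0.1797 -0.0178] turn deg [0.2133 0.0517 0.0233] yaw now -1.786730507052021 tool [ 0.5557 -0.3004  0.0609]
```

Call:
arm_command(plan=[[[-0.0025,0,0,0,0,0,0.03],[0,0,0,0,0,0,0.0],[0,0,0,0,0,0,0.0],[0,0,0,0,0,0,0.0],[0,0,0,0,0,0,0.0]]], squeeze=80)

```text
t: 14.78
tool_pos: [0.5557, -0.3003, 0.0634]
tool_rot: [1.231, 1.194, -1.233]
contact_force: [0.2, -0.4, -0.7]
opening: 0.0071
```

```bash
python3 - <<'E'
from h import *
o=ctrl.get_obs();print(o['contact_force'],o['opening'])
go([.5555,-.3004,.0635],-2)
E
```

```text
[ 0.2489 -0.4116 -0.6541] 0.0070541335071792515
shift mm [-0.0891 -0.1959  0.0648] turn deg [0.2163 0.0367 0.0391] yaw now -1.7837502317507778 tool [ 0.5557 -0.3003  0.0634]
```

Call:
arm_command(plan=[[[-0.01,0,0,0,0,0,0.0],[-0.01,0,0,0,0,0,0.0],[-0.015,0,0,0,0,0,0.0],[-0.02,0,0,0,0,0,0.0],[-0.02,0,0,0,0,0,0.0],[-0.02,0,0,0,0,0,0.0],[-0.02,0,0,0,0,0,0.0],[-0.02,0,0,0,0,0,0.0],[-0.02,0,0,0,0,0,0.0],[-0.02,0,0,0,0,0,0.0],[-0.02,0,0,0,0,0,0.0],[-0.02,0,0,0,0,0,0.0],[-0.02,0,0,0,0,0,0.0]]])

```text
t: 15.87
tool_pos: [0.552, -0.2975, 0.3126]
tool_rot: [1.231, 1.203, -1.236]
contact_force: [-0.3, -0.6, -0.4]
opening: 0.007
```

```bash
python3 - <<'E'
from h import *
from kin import *
o=ctrl.get_obs();print(o['contact_force'],o['opening'],o['tool_pos'],np.array(o['q']).round(4).tolist())
snap('wrist','w3')
D+= [([-0.5909,0.0151,1.5064,-0.0015,1.6325,-0.6125],[.5534,-.2824,.3193],0),(o['q'],o['tool_pos'],0)]
def fk2(q,P):
    h,a1,b,L1,a2,L2,a5,Lt=P; A=Rz(q[0]); B=A@Ry(q[1]); C=B@Ry(q[2]); F=C@Rz(q[3])@Ry(q[4]); E=F@Rz(q[5])
    return np.array([0,0,h])+A@[a1,b,0]+B@[0,0,L1]+C@[a2,0,L2]+F@[a5,0,Lt],E
f=lambda P:np.concatenate([fk2(q,P)[0]-p for q,p,_ in D]+[1e-4*np.array(P)])
r=least_squares(f,[.3,0,0,.4,0,.4,0,.2]); print(r.x,np.abs(r.fun).max())
E
```

```text
[-0.2503 -0.575  -0.4094] 0.007022370046181761 [ 0.552  -0.2975  0.3126] [-0.6124, 0.028, 1.5043, -0.0012, 1.6179, -0.5815]
[0.2337 0.0144 0.0741 0.4276 0.0952 0.6014 0.0058 0.2777] 0.0019404558568474894
```

View pics/w3.png

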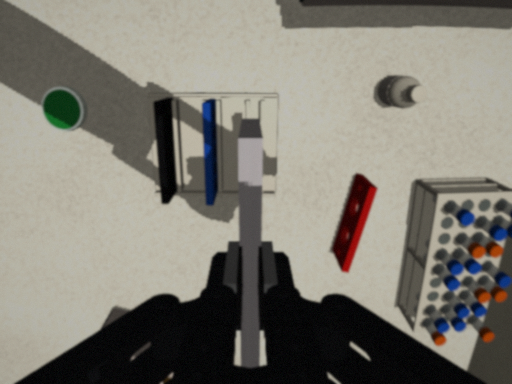

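The view shows the plate held square between the fingers at column 250. Blue (210) and black (165) are still in the stand. Next is an IK check for the flat pose.

```bash
cat >> kin.py <<'E'
P=[0.2337,0.0144,0.0741,0.4276,0.0952,0.6014,0.0058,0.2777]
K=np.array([[0,-1,0],[0,0,-1],[1,0,0.]])
lo=np.array([-3.01,-1.01,.06,-1.02,.09,-3.14]); hi=np.array([3.01,2.22,2.58,4.17,2.62,3.14])
def fk2(q,P=P):
    h,a1,b,L1,a2,L2,a5,Lt=P; A=Rz(q[0]); B=A@Ry(q[1]); C=B@Ry(q[2]); F=C@Rz(q[3])@Ry(q[4]); E=F@Rz(q[5])
    w=np.array([0,0,h])+A@[a1,b,0]+B@[0,0,L1]+C@[a2,0,L2]
    return w+F@[a5,0,Lt],E@K,w
def ik(p,G,q0):
    def f(q):
        a,E,_=fk2(q); return np.r_[(a-p)*5,(E-G).ravel()]
    return least_squares(f,np.clip(q0,lo+.01,hi-.01),bounds=(lo,hi))
E
python3 - <<'E'
from kin import *
rng=np.random.default_rng(0)
for th in(96.7,):
  d=np.array([-np.cos(np.radians(-th)),-np.sin(np.radians(-th)),0]); sh=np.array([.4735,.1255,0])
  for s in(1,-1):
   y=np.array([0,0,s*1.]); G=np.c_[d,y,np.cross(d,y)]
   for z in(.09,.2):
    seen=[]
    for i in range(25):
      r=ik(sh-d*.0225+[0,0,z],G,rng.uniform(lo,hi))
      if r.cost<1e-6 and not any(np.allclose(r.x,t,atol=.02) for t in seen):
        seen.append(r.x); print(th,s,z,r.x.round(2),fk2(r.x)[2].round(3))
E
```

```text
96.7 1 0.09 [-0.53  0.42  2.09  1.23  1.81 -2.55] [ 0.442 -0.173  0.085]
96.7 1 0.2 [-0.53  0.14  2.14  1.3   1.88 -2.32] [ 0.443 -0.173  0.196]
96.7 -1 0.09 [-0.53  0.42  2.09  1.23  1.81  0.6 ] [ 0.442 -0.173  0.085]
96.7 -1 0.2 [-0.53  0.14  2.14  1.3   1.88  0.82] [ 0.443 -0.173  0.196]
```

```bash
python3 - <<'E'
from h import *
import kin
q=np.array(ctrl.get_obs()['q']); p,E,w=kin.fk2(q); print(w,q)
for c in('scene','top'):
    im=snap(c); M=c2w(c); u=proj(c,w,M); k=calibration(c); z=(np.linalg.inv(M)@np.r_[w,1])[2]
    print(c,u,'px per 100mm',k['fx']/z*.1)
    x,y=int(u[0]),int(u[1]); x0=max(0,x-60);y0=max(0,y-60)
    cr=im[y0:y0+120,x0:x0+130][:,:,::-1].copy(); cv2.circle(cr,(x-x0,y-y0),1,(0,255,0),-1)
    s=k['fx']/z*.1; cv2.line(cr,(5,5),(5+int(s),5),(0,0,255),1)
    cv2.imwrite(f'pics/{c}c.png',cr)
a,b=cv2.imread('pics/scenec.png'),cv2.imread('pics/topc.png'); H=min(a.shape[0],b.shape[0])
cv2.imwrite('pics/wr.png',cv2.resize(np.hstack([a[:H],b[:H]]),None,fx=3,fy=3))
for th in(96.7,103,108):
  d=np.array([-np.cos(np.radians(-th)),-np.sin(np.radians(-th)),0]); hy=np.array([d[1],-d[0],0])
  sh=np.array([.598,.198,0])-.088*d-.115*hy
  for pit in(0,8):
   x=d*np.cos(np.radians(pit))-np.array([0,0,np.sin(np.radians(pit))]); y=np.cross(np.cross(d,[0,0,1]),x); G=np.c_[x,y,np.cross(x,y)]
   r=kin.ik(sh-x*.0225+[0,0,.095],G,[-.53,.4,2.1,1.23,1.8,-2.5]); print(th,pit,sh,r.cost,r.x.round(2),kin.fk2(r.x)[2].round(3))
E
```

```text
[ 0.5584 -0.3017  0.5953] [-0.6124  0.0249  1.4972 -0.0013  1.6191 -0.5815]
scene [390.7612 207.2429] px per 100mm 49.052082284543864
top [379.4477 154.2216] px per 100mm 39.290569389523796
96.7 0 [0.4735 0.124  0.    ] 1.377787131243791e-19 [-0.53  0.4   2.09  1.23  1.82 -2.54] [ 0.442 -0.175  0.09 ]
96.7 8 [0.4735 0.124  0.    ] 5.550365069941187e-30 [-0.53  0.29  2.12  1.17  1.73 -2.47] [ 0.442 -0.172  0.132]
103 0 [0.4662 0.1381 0.    ] 2.3879334649785934e-30 [-0.54  0.34  2.19  1.31  1.75 -2.55] [ 0.402 -0.155  0.09 ]
103 8 [0.4662 0.1381 0.    ] 5.070314104173849e-24 [-0.54  0.22  2.22  1.24  1.66 -2.47] [ 0.403 -0.153  0.132]
108 0 [0.4614 0.1498 0.    ] 6.442589992218238e-19 [-0.54  0.29  2.27  1.38  1.7  -2.57] [ 0.372 -0.137  0.09 ]
108 8 [0.4614 0.1498 0.    ] 1.6668643298007754e-18 [-0.53  0.15  2.3   1.31  1.6  -2.47] [ 0.373 -0.135  0.132]
```

View pics/wr.png

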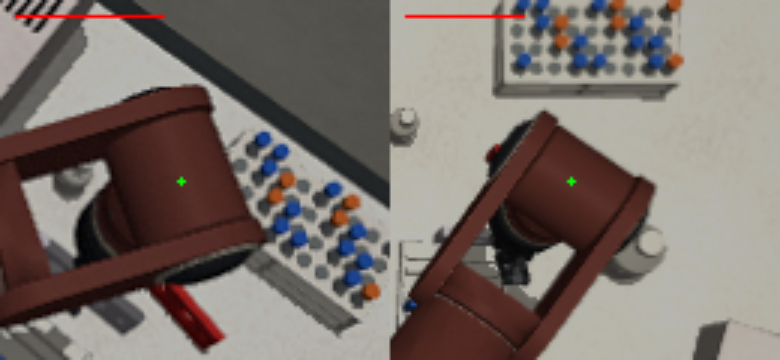

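The wrist fork is about ±75 mm long and 40 mm in radius, so the flat pose clears the bench and the stand. I'll yaw the plate first.

Call:
arm_command(plan=[[[-0.002,0,0,-7.1,0,0,0],[-0.002,0,0,-7.1,0,0,0],[-0.002,0,0,-7.1,0,0,0],[-0.002,0,0,-7.1,0,0,0],[-0.002,0,0,-7.1,0,0,0],[-0.002,0,0,-7.1,0,0,0],[-0.002,0,0,-7.1,0,0,0],[-0.002,0,0,-7.1,0,0,0],[-0.002,0,0,-7.1,0,0,0],[-0.002,0,0,-7.1,0,0,0],[-0.002,0,0,-7.1,0,0,0],[-0.002,0,0,-7.1,0,0,0]]])

```text
t: 17.02
tool_pos: [0.544, -0.2922, 0.3082]
tool_rot: [0.095, 1.61, -0.058]
contact_force: [-0.1, 1.3, -1.4]
opening: 0.0071
```

```bash
python3 -c "
from h import *
go([.45,-.05,.32],83.3); print(np.array(ctrl.get_obs()['q']))"
```

```text
shift mm [  -1.9947  232.1028 -117.3788] turn deg [ 1.1296 -2.3811 -1.2084] yaw now 84.40432587483578 tool [ 0.544  -0.2922  0.3082]
[-0.6126  0.0318  1.5081 -0.0017  1.6483 -2.0863]
```

Call:
arm_command(plan=[[[-0.002,0.02,-0.01,0.5,-1,-0.6,0],[-0.002,0.02,-0.01,0.5,-1,-0.6,0],[-0.002,0.02,-0.01,0,0,0,0],[-0.002,0.02,-0.01,0,0,0,0],[-0.002,0.02,-0.01,0,0,0,0],[-0.002,0.02,-0.01,0,0,0,0],[-0.002,0.02,-0.01,0,0,0,0],[-0.002,0.02,-0.01,0,0,0,0],[-0.002,0.02,-0.01,0,0,0,0],[-0.002,0.02,-0.01,0,0,0,0],[-0.002,0.02,-0.01,0,0,0,0],[0,0,0,0,0,7,0],[0,0,0,0,0,7,0],[0,0,0,0,0,7,0],[0,0,0,0,0,7,0],[0,0,0,0,0,7,0],[0,0,0,0,0,7,0]]])

```text
t: 18.43
tool_pos: [0.4424, -0.037, 0.3003]
tool_rot: [0.686, 1.495, 0.517]
contact_force: [-0.1, 0.4, -2.4]
opening: 0.0072
```

```bash
cat >> h.py <<'E'
def gof(th,off,pit=3,back=.0225,sh=None):
    """to the flat pose: door angle th deg, TCP 'back' short of the plate centre, plate centre at shelf-top centre + off z"""
    import kin
    d=np.array([-np.cos(np.radians(-th)),-np.sin(np.radians(-th)),0]); hy=np.array([d[1],-d[0],0])
    if sh is None: sh=np.array([.598,.198,.085])-.088*d-.115*hy
    x=d*np.cos(np.radians(pit))-np.array([0,0,np.sin(np.radians(pit))]); y=np.cross(np.cross(d,[0,0,1]),x); G=np.c_[x,y,np.cross(x,y)]
    p=sh-x*back+[0,0,off]; M=T(); A=M[:3,:3]; o=ctrl.get_obs(); q=np.array(o['q'])
    f,E,w=kin.fk2(q); r=kin.ik(p,G,[-.53,.4,2.1,1.23,1.8,-2.5])
    print('now',M[:3,3],'want',p,'\nshift now-axes mm',A.T@(p-M[:3,3])*1e3,'goal-axes mm',G.T@(p-M[:3,3])*1e3,
     '\nturn',R.from_matrix(A.T@G).as_rotvec(degrees=True),'q',q,'goal q',r.x,'\nfk err',f-M[:3,3],np.abs(E-A).max(),'wrist',w,'F',o['contact_force'],o['opening'],'t',o['t'])
E
python3 -c "
from h import *
gof(96.7,.215)"
```

```text
now [ 0.4424 -0.037   0.3003] want [0.4709 0.1017 0.3012] 
shift now-axes mm [ 96.4132 102.5205  15.3635] goal-axes mm [140.8052   8.3051  12.1209] 
turn [-2.0343 -2.4418 43.098 ] q [-0.6404 -0.2691  1.9259  0.6532  1.9045 -2.0125] goal q [-0.5308 -0.1044  2.1226  1.3337  1.9171 -2.0709] 
fk err [-0.0005 -0.0024  0.0014] 3.3306690738754696e-16 wrist [ 0.4386 -0.2344  0.4994] F [-0.0845  0.4469 -2.3621] 0.007234712255174673 t 18.4333
```

Working as modelled. I'll finish the pitch, then advance over the shelf with clearance above the door.

Call:
arm_command(plan=[[[0,0,0,-0.5,-0.5,7,0],[0,0,0,-0.5,-0.5,7,0],[0,0,0,-0.5,-0.5,7,0],[0,0,0,-0.5,-0.5,7,0],[0,0,0,0,-0.4,7,0],[0,0,0,0,0,7,0],[0,0,0,0,0,0,0]]])

```text
t: 19.02
tool_pos: [0.4382, -0.0377, 0.2879]
tool_rot: [1.247, 1.154, 1.071]
contact_force: [0.3, 0.6, -2.6]
opening: 0.0073
```

```bash
python3 -c "
from h import *
gof(96.7,.215)"
```

```text
now [ 0.4382 -0.0377  0.2879] want [0.4709 0.1017 0.3012] 
shift now-axes mm [141.5949  20.5392  14.4949] goal-axes mm [141.3864  20.7314  16.1603] 
turn [-1.1242  0.5104 -0.1996] q [-0.8083  0.0153  2.028   1.168   2.1396 -2.1608] goal q [-0.5308 -0.1044  2.1226  1.3337  1.9171 -2.0709] 
fk err [-0.0001 -0.0062  0.0046] 3.608224830031759e-16 wrist [ 0.408  -0.3199  0.3028] F [ 0.2692  0.6325 -2.5717] 0.00726537824123721 t 19.0167
```

Call:
arm_command(plan=[[[0.005,-0.015,0.004,-1.1,0.5,0,0],[0.005,-0.018,0.004,0,0,0,0],[0.005,-0.018,0.004,0,0,0,0],[0.005,-0.018,0.004,0,0,0,0],[0.005,-0.018,0,0,0,0,0],[0,0,0,0,0,0,0]]])

```text
t: 19.52
tool_pos: [0.4554, -0.0173, 0.1909]
tool_rot: [1.219, 1.164, 1.068]
contact_force: [-0.3, 0.6, -1.6]
opening: 0.0072
```

```bash
python3 - <<'E'
from h import *
gof(96.4,.10,sh=np.array([.473,.1265,.085]))
snap('wrist','w4'); find('wrist',['pin_a','shelf','hinge','plate_mid'])
for p in ([.4227,.132,.099],[.52,.121,.099]): print(proj('wrist',p))
snap('scene'); find('scene',['pin_a','shelf','plate_mid'])
snap('top'); find('top',['pin_a','shelf','plate_mid'])
E
```

```text
now [ 0.4554 -0.0173  0.1909] want [0.4705 0.1042 0.1862] 
shift now-axes mm [122.3983   3.8974   0.8843] goal-axes mm [122.4427   1.7376   1.4443] 
turn [-0.4309  0.2522  1.0067] q [-0.752   0.1959  2.0263  1.0937  2.014  -2.3474] goal q [-0.5263  0.1351  2.1368  1.2542  1.848  -2.3274] 
fk err [ 0.0016 -0.0067  0.0066] 3.0531133177191805e-16 wrist [ 0.429  -0.2999  0.2128] F [-0.2564  0.5891 -1.5646] 0.007200662306748353 t 19.5167
wrist pin_a [([0.4238, 0.1338, 0.1049], 0.92), ([0.5284, 0.1151, 0.0964], 0.74)]
wrist shelf [([0.4753, 0.1255, 0.0869], 0.55)]
wrist hinge [([0.6023, 0.1953, 0.1404], 0.65)]
wrist plate_mid []
[152.0513 112.5933]
[161.3265 215.6609]
scene pin_a [([0.5197, 0.1182, 0.0934], 0.8), ([0.4218, 0.1283, 0.1006], 0.72)]
scene shelf [([0.4708, 0.1261, 0.0821], 0.75), ([0.5689, 0.4606, 0.0009], 0.49), ([0.5184, 0.1192, 0.0939], 0.16)]
scene plate_mid [([0.6832, -0.4136, 0.0285], 0.74)]
top pin_a [([0.4227, 0.1306, 0.0969], 0.82), ([0.5226, 0.1213, 0.0955], 0.79)]
top shelf [([0.4764, 0.1263, 0.0798], 0.74)]
top plate_mid [([0.4609, 0.0036, 0.1936], 0.88), ([0.688, -0.4107, 0.0301], 0.46)]
```

View pics/w4.png

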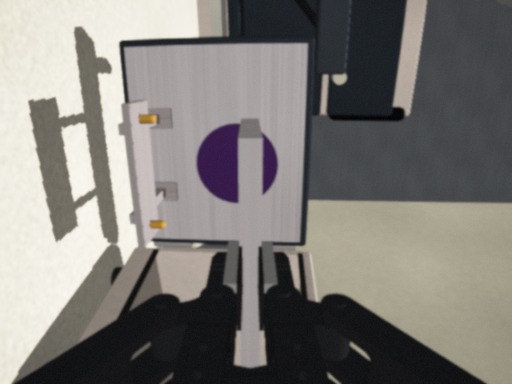

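The wrist view shows the brass pins at (148,119) and (157,225), pointing right (up in the world). The plate is edge-on in the centre, with its ends at about rows 119 and 365. I'll measure pins and plate in the same image, which cancels most of the hand-eye error.

```bash
python3 - <<'E'
from h import *
from scipy.optimize import least_squares
im=cv2.imread('pics/w4.png'); hsv=cv2.cvtColor(im,cv2.COLOR_BGR2HSV)
g=((hsv[:,:,0]>10)&(hsv[:,:,0]<28)&(hsv[:,:,1]>130)&(hsv[:,:,2]>90)).astype(np.uint8); g[:,200:]=0
n,l,s,c=cv2.connectedComponentsWithStats(g)
for i in range(1,n):
    if s[i,4]>20: print('pin',s[i],c[i])
for r in (119,123,130,136,139,350,358,362,365,368,371): print(r,im[r,238:262,:].mean(2).round().astype(int).tolist())
print('col250',[(r,int(im[r,244:256].mean())) for r in list(range(114,142,2))+list(range(350,376,2))])
k=calibration('wrist'); print(k['fx'],k['fy'],k['cx'],k['cy'],k['k1'])
E
```

```text
pin [140 115  17   8 121] [147.3636 118.4711]
pin [151 221  14   7  92] [157.5 224. ]Traceback (most recent call last):
  File "<stdin>", line 8, in <module>
    rcount = _count_reduce_items(arr, axis, keepdims=keepdims, where=where)
    items *= arr.shape[mu.normalize_axis_index(ax, arr.ndim)]
                       ~~~~~~~~~~~~~~~~~~~~~~~^^^^^^^^^^^^^^
numpy.exceptions.AxisError: axis 2 is out of bounds for array of dimension 2
```

```bash
cat > fit.py <<'E'
from h import *
from scipy.optimize import least_squares
def shelf_fit(M,obs,zc=.092):
    f=lambda s:np.concatenate([proj('wrist',[s[0]+e*.05*np.cos(s[2]),s[1]+e*.05*np.sin(s[2]),zc+s[3]],M)-o for e,o in zip((-1,1),obs)]+[[s[3]*0]])
    r=least_squares(f,[.473,.126,-.11,0],x_scale=[.01,.01,.1,.01]); print('free z: shelf',r.x[:2],'yaw deg',np.degrees(r.x[2]),'dz',r.x[3],'res px',r.fun)
    f2=lambda s:f(np.r_[s,0])
    r=least_squares(f2,[.473,.126,-.11],x_scale=[.01,.01,.1]); print('z fixed: shelf',r.x[:2],'yaw deg',np.degrees(r.x[2]),'res px',r.fun)
E
python3 - <<'E'
from fit import *
im=cv2.imread('pics/w4.png').astype(float).mean(2)
M=T()@np.array(calibration('wrist')['hand_eye'])
shelf_fit(M,[(148,118.5),(158,224)])
print('col250',[(r,int(im[r,244:256].mean())) for r in list(range(114,142,2))+list(range(350,376,2))])
print('cols@200',im[200,232:270].astype(int).tolist())
A=T()
for n,p in {'far-top':[.0535,0,-.062],'near-top':[-.0085,0,-.062],'near-bot':[-.0085,0,.062],'mid':[-.0085,0,0]}.items(): print(n,proj('wrist',(A@np.r_[p,1])[:3]))
E
```

```text
free z: shelf [0.4758 0.1219] yaw deg -6.850632753016331 dz 0.003794382296381611 res px [ 0. -0.  0. -0.  0.]
z fixed: shelf [0.479  0.1302] yaw deg -8.913748574340255 res px [ 0.2704  0.9882 -1.2834 -1.0873  0.    ]
col250 [(114, 165), (116, 165), (118, 142), (120, 115), (122, 113), (124, 115), (126, 116), (128, 114), (130, 113), (132, 115), (134, 114), (136, 114), (138, 142), (140, 160), (350, 154), (352, 155), (354, 154), (356, 154), (358, 154), (360, 153), (362, 154), (364, 153), (366, 132), (368, 51), (370, 20), (372, 18), (374, 17)]
cols@200 [54, 55, 53, 51, 53, 74, 113, 141, 158, 160, 160, 161, 159, 161, 163, 161, 162, 161, 161, 161, 159, 160, 159, 160, 160, 161, 161, 162, 163, 164, 162, 161, 159, 162, 162, 162, 163, 164]
far-top [250.5165 114.197 ]
near-top [250.7558 132.5   ]
near-bot [250.4039 366.2405]
mid [250.5623 266.9832]
```

Call:
arm_command(plan=[[[0.018,0.001,0.0005,-0.4,0.2,1,0],[0.018,0.001,0.0005,0,0,0,0],[0.018,0.001,0.0005,0,0,0,0],[0.018,0.001,0.0005,0,0,0,0],[0.018,0.001,0.0005,0,0,0,0],[0.018,0.001,0.0005,0,0,0,0],[0.012,0,0,0,0,0,0],[0,0,0,0,0,0,0]]])

```text
t: 20.83
tool_pos: [0.475, 0.1031, 0.1938]
tool_rot: [1.222, 1.144, 1.086]
contact_force: [0.7, 0.1, -2.4]
opening: 0.007
```

```bash
python3 - <<'E'
from h import *
gof(96.5,.035,sh=np.array([.4745,.1265,.085]))
E
```

```text
now [0.475  0.1031 0.1938] want [0.472  0.1042 0.1212] 
shift now-axes mm [  4.4683 -72.4257  -3.6295] goal-axes mm [  4.5154 -72.4454  -3.1455] 
turn [ 0.3669  0.2567 -0.0252] q [-0.5319  0.1178  2.1216  1.2639  1.8577 -2.3016] goal q [-0.5257  0.2977  2.1128  1.2219  1.801  -2.4622] 
fk err [ 0.0025 -0.0053  0.0065] 6.245004513516506e-16 wrist [ 0.4492 -0.1783  0.2108] F [ 0.6851  0.1033 -2.3981] 0.0070279376267993925 t 20.8333
```

Call:
arm_command(plan=[[[0.001,-0.015,-0.001,0.3,0.2,0,0],[0.001,-0.018,-0.001,0,0,0,0],[0.001,-0.018,-0.001,0,0,0,0],[0.001,-0.018,0,0,0,0,0],[0,0,0,0,0,0,0]]])

```text
t: 21.25
tool_pos: [0.4736, 0.1023, 0.1237]
tool_rot: [1.217, 1.148, 1.088]
contact_force: [-0.1, -0.7, -2.0]
opening: 0.0071
```

```bash
python3 - <<'E'
from fit import *
gof(96.5,.035,sh=np.array([.4745,.1265,.085]))
A=T(); snap('wrist','w5'); M=A@np.array(calibration('wrist')['hand_eye'])
for e in(-1,1): print([proj('wrist',[.4745+e*.05*.9936,.1265-e*.05*.113,z],M) for z in(.085,.099)])
for n,p in {'far-top':[.0535,0,-.062],'near-top':[-.0085,0,-.062],'near-bot':[-.0085,0,.062]}.items(): print(n,proj('wrist',(A@np.r_[p,1])[:3],M))
snap('top'); find('top',['pin_a','shelf','plate_mid'])
snap('scene'); find('scene',['plate_mid'])
E
```

```text
now [0.4736 0.1023 0.1237] want [0.472  0.1042 0.1212] 
shift now-axes mm [ 1.8111 -2.4224 -1.8345] goal-axes mm [ 1.8052 -2.4408 -1.8157] 
turn [0.4384 0.0042 0.1407] q [-0.5337  0.2834  2.0992  1.2203  1.8137 -2.4452] goal q [-0.5257  0.2977  2.1128  1.2219  1.801  -2.4622] 
fk err [ 0.004  -0.0059  0.0079] 3.929148673087468e-16 wrist [ 0.4499 -0.1798  0.1424] F [-0.0537 -0.6617 -2.0081] 0.007074424023968235 t 21.25
[array([177.9499, 140.4578]), array([205.144 , 140.8549])]
[array([188.7102, 303.0268]), array([211.3797, 304.1992])]
far-top [250.5173 114.206 ]
near-top [250.7562 132.5103]
near-bot [250.4037 366.2428]
top pin_a [([0.4212, 0.1304, 0.0997], 0.87), ([0.405, 0.2759, 0.2078], 0.56)]
top shelf [([0.4698, 0.1261, 0.0861], 0.83)]
top plate_mid [([0.4752, 0.1279, 0.1254], 0.88), ([0.6849, -0.4114, 0.0346], 0.51), ([0.7328, -0.2328, -0.0041], 0.3)]
scene plate_mid [([0.4776, 0.1233, 0.1254], 0.91), ([0.6836, -0.4121, 0.0305], 0.83)]
```

View pics/w5.png

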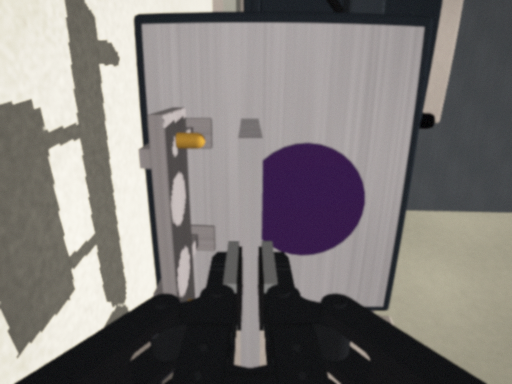

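The wrist view shows the near pin at (177–205, row 141) and the plate end at rows 119–138. That puts the plate about 4.2 mm too far along tool z, and the other cameras agree. I'll correct this.

Call:
arm_command(plan=[[[0.001,-0.003,-0.004,0.4,0,0.1,0],[0,0,0,0,0,0,0]]])

```text
t: 21.77
tool_pos: [0.4713, 0.103, 0.125]
tool_rot: [1.215, 1.147, 1.089]
contact_force: [0.3, -0.1, -1.9]
opening: 0.007
```

```bash
cat >> fit.py <<'E'
def pin_row(name):
    im=snap('wrist',name)[:,:,::-1]; hsv=cv2.cvtColor(np.ascontiguousarray(im),cv2.COLOR_BGR2HSV)
    g=((hsv[:,:,0]>10)&(hsv[:,:,0]<28)&(hsv[:,:,1]>130)&(hsv[:,:,2]>90)).astype(np.uint8); g[:,262:]=0; g[:80]=0; g[220:]=0
    n,l,s,c=cv2.connectedComponentsWithStats(g)
    for i in range(1,n):
        if s[i,4]>15: print('pin',s[i],c[i])
    A=T(); M=A@np.array(calibration('wrist')['hand_eye'])
    print('hole row wanted',[proj('wrist',(A@np.r_[p,1])[:3],M) for p in([.0243,0,-.0475],[.0243,-.024,-.0475])])
    gr=im.astype(float).mean(2); print('end',[(r,int(gr[r,244:256].mean())) for r in range(112,144,2)])
E
python3 - <<'E'
from fit import *
gof(96.5,.03,sh=np.array([.4745,.1265,.085]))
pin_row('w6')
E
```

```text
now [0.4713 0.103  0.125 ] want [0.472  0.1042 0.1162] 
shift now-axes mm [ 1.735  -8.7192  0.389 ] goal-axes mm [ 1.7088 -8.72    0.4765] 
turn [ 0.5758 -0.0044  0.1724] q [-0.5348  0.2759  2.1053  1.2193  1.8147 -2.4465] goal q [-0.5257  0.3106  2.1102  1.2196  1.7975 -2.4722] 
fk err [ 0.004  -0.0059  0.0079] 4.440892098500626e-16 wrist [ 0.4477 -0.1791  0.1438] F [ 0.2837 -0.053  -1.9094] 0.006988357745469045 t 21.7667
pin [174 137  28  16 383] [186.7859 144.3864]
hole row wanted [array([250.5735, 150.0398]), array([203.1517, 150.0763])]
end [(112, 163), (114, 163), (116, 162), (118, 141), (120, 115), (122, 113), (124, 114), (126, 115), (128, 114), (130, 113), (132, 115), (134, 114), (136, 114), (138, 142), (140, 160), (142, 159)]
```

Call:
arm_command(plan=[[[0.001,-0.003,-0.003,0.5,0,0.2,0],[0,-0.002,-0.001,0,0,0,0],[0,0,0,0,0,0,0]]])

```text
t: 22.07
tool_pos: [0.4679, 0.104, 0.1204]
tool_rot: [1.223, 1.149, 1.087]
contact_force: [-0.6, 0.5, -1.5]
opening: 0.007
```

```bash
python3 - <<'E'
from fit import *
gof(96.5,.03,sh=np.array([.4745,.1265,.085]))
pin_row('w7')
E
```

```text
now [0.4679 0.104  0.1204] want [0.472  0.1042 0.1162] 
shift now-axes mm [ 0.8756 -4.1605  4.0311] goal-axes mm [ 0.875  -4.1488  4.0433] 
turn [ 0.1608  0.0354 -0.0268] q [-0.5371  0.2834  2.1113  1.2173  1.8137 -2.4522] goal q [-0.5257  0.3106  2.1102  1.2196  1.7975 -2.4722] 
fk err [ 0.0041 -0.006   0.008 ] 2.979387569990166e-16 wrist [ 0.4441 -0.1782  0.1383] F [-0.6113  0.5149 -1.5373] 0.007007988025749959 t 22.0667
pin [182 145  28  15 384] [194.9193 152.2109]
hole row wanted [array([250.574 , 150.0336]), array([203.1523, 150.0701])]
end [(112, 163), (114, 163), (116, 162), (118, 140), (120, 114), (122, 112), (124, 114), (126, 115), (128, 114), (130, 112), (132, 114), (134, 113), (136, 113), (138, 141), (140, 159), (142, 160)]
```

Call:
arm_command(plan=[[[0.001,-0.006,0.001,0.1,0,0,0],[0,-0.005,0,0,0,0,0],[0,0,0,0,0,0,0]]])

```text
t: 22.37
tool_pos: [0.4691, 0.1043, 0.1083]
tool_rot: [1.224, 1.15, 1.086]
contact_force: [0.2, -0.1, -1.7]
opening: 0.0071
```

```bash
python3 - <<'E'
from fit import *
gof(96.5,.022,sh=np.array([.4745,.1265,.085]))
pin_row('w8')
E
```

```text
now [0.4691 0.1043 0.1083] want [0.472  0.1042 0.1082] 
shift now-axes mm [ 0.1681 -0.1554  2.8456] goal-axes mm [ 0.1659 -0.1522  2.8459] 
turn [ 0.0633  0.0448 -0.013 ] q [-0.5351  0.3155  2.1025  1.2135  1.804  -2.4726] goal q [-0.5258  0.3313  2.1059  1.2161  1.7919 -2.488 ] 
fk err [ 0.0044 -0.0061  0.0082] 3.3306690738754696e-16 wrist [ 0.4454 -0.1779  0.1264] F [ 0.1504 -0.0724 -1.664 ] 0.0071416629170569165 t 22.3667
pin [205 143  29  16 380] [218.4605 150.3763]
hole row wanted [array([250.574 , 150.0325]), array([203.1523, 150.0691])]
end [(112, 164), (114, 164), (116, 163), (118, 140), (120, 112), (122, 110), (124, 112), (126, 112), (128, 112), (130, 111), (132, 113), (134, 111), (136, 111), (138, 138), (140, 157), (142, 156)]
```

Call:
arm_command(plan=[[[0,-0.004,0,0,0,0,0],[0,-0.003,0,0,0,0,0],[0,0,0,0,0,0,0]]])

```text
t: 22.67
tool_pos: [0.4694, 0.1038, 0.1009]
tool_rot: [1.224, 1.15, 1.087]
contact_force: [-0.4, -0.3, -1.8]
opening: 0.0071
```

```bash
python3 - <<'E'
from fit import *
gof(96.5,.010,sh=np.array([.4745,.1265,.085]))
pin_row('w9'); print(ctrl.get_obs()['wrist_torque'])
E
```

```text
now [0.4694 0.1038 0.1009] want [0.472  0.1042 0.0962] 
shift now-axes mm [ 0.8922 -4.6457  2.5031] goal-axes mm [ 0.8927 -4.6418  2.5102] 
turn [ 0.0763  0.0565 -0.0367] q [-0.5358  0.3356  2.0972  1.2101  1.7994 -2.4871] goal q [-0.5259  0.3626  2.0988  1.211   1.7835 -2.5112] 
fk err [ 0.0045 -0.0062  0.0083] 5.967448757360216e-16 wrist [ 0.4458 -0.1785  0.1189] F [-0.3629 -0.2756 -1.7987] 0.007059595795139691 t 22.6667
pin [220 142  17  16 229] [228.3843 149.476 ]
hole row wanted [array([250.574 , 150.0327]), array([203.1523, 150.0692])]
end [(112, 159), (114, 160), (116, 158), (118, 137), (120, 111), (122, 108), (124, 110), (126, 111), (128, 110), (130, 109), (132, 111), (134, 110), (136, 110), (138, 137), (140, 155), (142, 155)]
[-0.859   0.1049 -0.0185]
```

No contact force with the tip about 4 mm below the plate's underside, so the pins appear to be entering. I'll continue down.

Call:
arm_command(plan=[[[0.0005,-0.003,0,0,0,0,0],[0,-0.002,0,0,0,0,0],[0,0,0,0,0,0,0]]])

```text
t: 22.97
tool_pos: [0.4697, 0.1036, 0.0964]
tool_rot: [1.224, 1.148, 1.088]
contact_force: [-0.1, -1.9, -1.9]
opening: 0.0075
```

```bash
python3 - <<'E'
from fit import *
gof(96.5,.0055,sh=np.array([.4745,.1265,.085]))
pin_row('w10'); print(ctrl.get_obs()['wrist_torque'])
E
```

```text
now [0.4697 0.1036 0.0964] want [0.472  0.1042 0.0917] 
shift now-axes mm [ 1.0552 -4.6424  2.1997] goal-axes mm [ 1.0628 -4.6337  2.2142] 
turn [ 0.1698  0.0426 -0.1143] q [-0.5359  0.3488  2.0933  1.2087  1.7974 -2.4975] goal q [-0.5259  0.3745  2.096   1.2092  1.7803 -2.5198] 
fk err [ 0.0047 -0.0062  0.0084] 4.440892098500626e-16 wrist [ 0.4462 -0.1788  0.1141] F [-0.1072 -1.9303 -1.8853] 0.007492866179464902 t 22.9667
pin [229 142   8  15 106] [232.8208 148.8396]
hole row wanted [array([250.574 , 150.0338]), array([203.1524, 150.0703])]
end [(112, 158), (114, 158), (116, 158), (118, 139), (120, 112), (122, 108), (124, 110), (126, 111), (128, 110), (130, 109), (132, 111), (134, 109), (136, 110), (138, 138), (140, 154), (142, 154)]
[-0.8671  0.0601  0.0481]
```

Call:
arm_command(plan=[[[0.0005,-0.0025,0,0,0,0,0],[0,-0.002,0,0,0,0,0],[0,0,0,0,0,0,0]]])

```text
t: 23.27
tool_pos: [0.4697, 0.1036, 0.0923]
tool_rot: [1.224, 1.147, 1.091]
contact_force: [-1.8, -2.6, -1.2]
opening: 0.007
```

```bash
python3 - <<'E'
from fit import *
gof(96.5,.0055,sh=np.array([.4745,.1265,.085]))
pin_row('w11'); print(ctrl.get_obs()['wrist_torque'])
E
```

```text
now [0.4697 0.1036 0.0923] want [0.472  0.1042 0.0917] 
shift now-axes mm [ 0.9074 -0.6306  2.2101] goal-axes mm [ 0.9092 -0.6182  2.2129] 
turn [ 0.2407  0.0076 -0.196 ] q [-0.5359  0.3605  2.0901  1.2072  1.7959 -2.5068] goal q [-0.5259  0.3745  2.096   1.2092  1.7803 -2.5198] 
fk err [ 0.0048 -0.0063  0.0084] 6.101889826748419e-16 wrist [ 0.4464 -0.1789  0.1097] F [-1.7821 -2.5776 -1.2201] 0.007005597532596435 t 23.2667
hole row wanted [array([250.574 , 150.0349]), array([203.1526, 150.0713])]
end [(112, 159), (114, 158), (116, 158), (118, 145), (120, 115), (122, 107), (124, 109), (126, 110), (128, 110), (130, 109), (132, 110), (134, 109), (136, 110), (138, 140), (140, 155), (142, 155)]
[-0.7506  0.0828  0.1146]
```

View pics/w11.png

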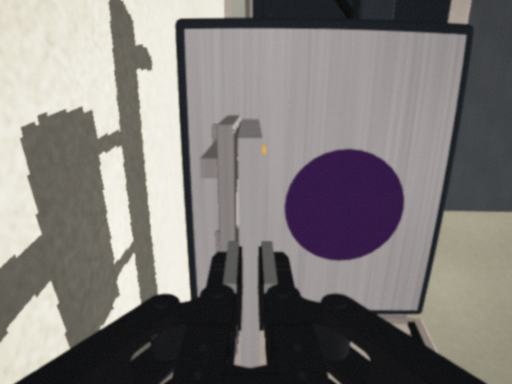

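The pin tip now shows above the plate at (264,150), with the shelf close beneath it at cols 215–238. I'll level the plate, press down lightly, then release.

Call:
arm_command(plan=[[[0,-0.0012,0,0,0,1.5,0],[0,-0.0012,0,0,0,1.2,0],[0,0,0,0,0,0,0]]])

```text
t: 23.57
tool_pos: [0.4696, 0.1035, 0.0901]
tool_rot: [1.259, 1.121, 1.129]
contact_force: [-2.1, -2.9, -1.0]
opening: 0.0072
```

```bash
python3 - <<'E'
from fit import *
gof(96.5,.005,pit=0,sh=np.array([.4745,.1265,.085]))
print(ctrl.get_obs()['wrist_torque'])
E
```

```text
now [0.4696 0.1035 0.0901] want [0.472  0.1041 0.09  ] 
shift now-axes mm [ 0.9414 -0.1129  2.2528] goal-axes mm [ 0.9423 -0.0998  2.2531] 
turn [ 0.2717 -0.0154 -0.1475] q [-0.5366  0.4039  2.0784  1.2301  1.8274 -2.5309] goal q [-0.5264  0.4173  2.0849  1.2327  1.8126 -2.5436] 
fk err [ 0.0051 -0.0067  0.0086] 4.3021142204224816e-16 wrist [ 0.4466 -0.1795  0.0932] F [-2.074  -2.9419 -1.0293] 0.007244889754543814 t 23.5667
[-0.5793  0.1177  0.0866]
```

Call:
arm_command(plan=[[[0,0,0,0,0,0,0.014],[0,0,0,0,0,0,0.018],[0,0,0,0,0,0,0.024],[0,0,0,0,0,0,0.024],[0,0,0,0,0,0,0.024]]])

```text
t: 23.98
tool_pos: [0.4701, 0.1039, 0.09]
tool_rot: [1.261, 1.119, 1.131]
contact_force: [0.5, -0.3, -0.1]
opening: 0.0242
```

```bash
python3 - <<'E'
from fit import *
gof(96.5,.005,pit=0,sh=np.array([.4745,.1265,.085]))
snap('wrist','w12'); snap('top'); find('top',['plate_mid','handle']); 
E
```

```text
now [0.4701 0.1039 0.09  ] want [0.472  0.1041 0.09  ] 
shift now-axes mm [ 0.4516 -0.046   1.7755] goal-axes mm [ 0.451  -0.0361  1.7759] 
turn [ 0.2444  0.0261 -0.2945] q [-0.5354  0.4062  2.0775  1.2329  1.8279 -2.5309] goal q [-0.5264  0.4173  2.0849  1.2327  1.8126 -2.5436] 
fk err [ 0.0051 -0.0067  0.0086] 5.134781488891349e-16 wrist [ 0.447  -0.179   0.0924] F [ 0.4863 -0.2529 -0.1119] 0.02417431421660239 t 23.9833
top plate_mid [([0.6863, -0.4106, 0.0314], 0.7), ([0.4756, 0.1258, 0.087], 0.6)]
top handle []
```

View pics/w12.png

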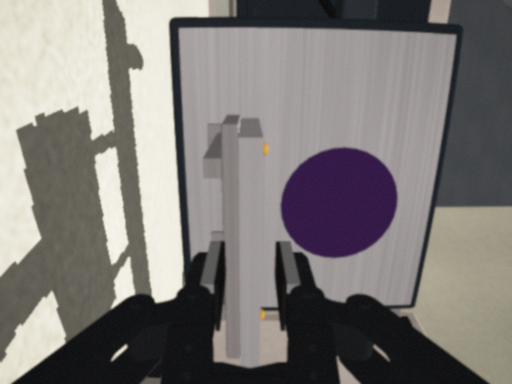

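Both pin tips show above the plate at (266,149) and (262,314), and the plate lies on the shelf with no gap. I'll back out a little, then go up.

Call:
arm_command(plan=[[[-0.006,0,0,0,0,0,0.024],[-0.007,0,0,0,0,0,0.024],[-0.004,0,0,0,0,0,0.024],[0,0,0,0,0,0,0.024]]])

```text
t: 24.52
tool_pos: [0.468, 0.0853, 0.0902]
tool_rot: [1.26, 1.119, 1.131]
contact_force: [-1.6, 0.3, 0.1]
opening: 0.0237
```

```bash
python3 - <<'E'
from fit import *
gof(96.5,.005,pit=0,sh=np.array([.4745,.1265,.085]))
E
```

```text
now [0.468  0.0853 0.0902] want [0.472  0.1041 0.09  ] 
shift now-axes mm [19.174  -0.2556  1.786 ] goal-axes mm [19.1748 -0.1556  1.7887] 
turn [ 0.2732  0.0051 -0.2733] q [-0.5715  0.4133  2.0656  1.203   1.8502 -2.5348] goal q [-0.5264  0.4173  2.0849  1.2327  1.8126 -2.5436] 
fk err [ 0.0049 -0.007   0.0085] 6.635317295611287e-16 wrist [ 0.4447 -0.1979  0.0926] F [-1.6226  0.2747  0.051 ] 0.02369024732326387 t 24.5167
```

Clear of the plate by about 10 mm. Now up, then back.

Call:
arm_command(plan=[[[0,0.01,0,0,0,0,0.024],[0,0.015,0,0,0,0,0.024],[0,0.02,0,0,0,0,0.024],[0,0.02,0,0,0,0,0.024],[0,0.02,0,0,0,0,0.024],[0,0.02,0,0,0,0,0.024],[0,0.02,0,0,0,0,0.024],[-0.02,0.01,0,0,0,0,0.024],[-0.02,0.01,0,0,0,0,0.024],[-0.02,0,0,0,0,0,0.024],[0,0,0,0,0,0,0.024]]])

```text
t: 25.43
tool_pos: [0.459, 0.0211, 0.2413]
tool_rot: [1.263, 1.12, 1.128]
contact_force: [-0.6, 0.1, 0.0]
opening: 0.0238
```

```bash
python3 - <<'E'
from fit import *
o=ctrl.get_obs(); print(o['t'],o['contact_force'],o['tool_pos'])
w=snap('wrist'); find('wrist',['pin_a','plate_mid'])
t=snap('top'); find('top',['plate_mid','handle','hinge','stand','tray_blue','tray_black','acid_small','acid_large','tuning','beaker','sample_tube','petri_dish'],m=2)
s=snap('scene'); find('scene',['plate_mid','handle','tray_blue','tray_black'],m=2)
c=cv2.resize(s[110:310,150:420],None,fx=1.45,fy=1.45,interpolation=cv2.INTER_CUBIC)
h=cv2.resize(w,(int(512*c.shape[0]/384),c.shape[0]))
cv2.imwrite('pics/fin.png',np.hstack([c,h])[:,:,::-1])
E
```

```text
25.4333 [-0.6132  0.0535  0.0374] [0.459  0.0211 0.2413]
wrist pin_a [([0.4225, 0.1352, 0.103], 0.94), ([0.5249, 0.1173, 0.0955], 0.62), ([0.6, 0.1999, 0.1369], 0.28)]
wrist plate_mid [([0.4792, 0.1215, 0.0881], 0.88)]
top plate_mid [([0.4769, 0.1254, 0.0927], 0.79), ([0.6872, -0.4105, 0.033], 0.67)]
top handle [([0.4044, 0.2749, 0.2098], 0.56), ([0.5723, 0.4691, -0.0028], 0.34)]
top hinge [([0.6019, 0.1968, 0.1365], 0.85), ([0.4775, 0.1278, 0.09], 0.24)]
top stand [([0.5211, 0.122, 0.097], 0.72), ([0.5006, -0.3003, 0.0009], 0.62)]
top tray_blue [([0.4965, -0.3056, 0.0109], 0.63)]
top tray_black []
top acid_small [([0.7341, -0.2315, -0.0049], 0.54)]
top acid_large [([0.6903, 0.349, 0.0011], 0.58)]
top tuning [([0.5761, -0.5237, 0.0022], 0.87)]
top beaker [([0.4039, 0.2767, 0.2096], 0.57), ([0.5743, 0.4644, -0.0003], 0.53)]
top sample_tube [([0.4545, 0.5355, 0.0006], 0.43)]
top petri_dish [([0.3068, -0.2396, 0.0006], 0.37)]
scene plate_mid [([0.6851, -0.411, 0.033], 0.76), ([0.3013, -0.2448, 0.0002], 0.75)]
scene handle [([0.4014, 0.2773, 0.2116], 0.87)]
scene tray_blue [([0.4976, -0.3042, 0.0075], 0.4), ([0.472, 0.126, 0.0808], 0.34)]
scene tray_black [([0.4405, -0.2977, 0.0092], 0.59)]
```

View pics/fin.png

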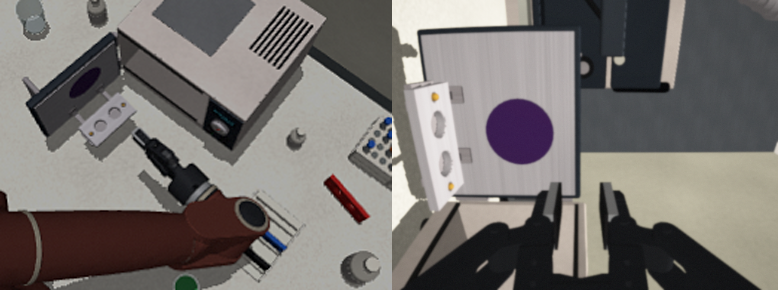

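The picture shows the plate flat on the shelf with both brass pins through its end holes, at (435,97) and (449,187) in the right half. The door is open, the gripper is clear, and nothing else has moved.

```bash
python3 -c "
from station import finish_job
print(finish_job())"
```

```text
the job is handed in; nothing more can be done
None
```

I opened the cleaner's door by its handle to about 97°. Then I set the bare aluminium plate flat on the shelf with both pins through its end holes, let go and backed the arm away. The job was handed in at about 26 s of the 72 s.

**Seating:** the last wrist pictures show both pin tips standing above the plate and no gap to the steel. The networks put the plate's centre at z ≈ 0.088–0.093 m, against 0.090 m when seated. Contact force was near zero after release.

**Other items:** the stand, the blue and black plates, the bottles, the beaker, the tube, the petri dish and the red look-alike were where they began, to within a few mm. The last top view missed the black plate, but the scene view found it in its slot.

**Disagreements:**
- The wrist camera's plate and shelf positions were 2–5 mm off the overhead cameras along the door. I aligned the plate to the near pin within one wrist image instead.
- The last scene search did not report the seated plate, although it is visible in that picture.

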